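Power up the battery charger on the balcony workbench

ROBOT

A 6-joint arm with a two-finger parallel gripper is mounted at the origin on the work surface. World frame = base frame: x ahead of the robot, y to its left, z up, the work surface at z = 0. Lengths are in m, angles in rad, forces in N, time in s.
With the tool pointing down it reaches from about 0.375 to 0.9 m from the base axis. Payload 3.1 kg.
Tool frame: the origin (TCP) lies at the very end of the fingers, on their centre line; the grasp point (between the pads) lies 19 mm behind it; z points along the fingers, y is the line along which they close (so a half turn about z gives the same grasp; the last joint's range is limited). The gripper opens to 85 mm and grips with 20 to 120 N. Pads are 22 mm wide; open, the fingers measure 114 mm over their backs; the gripper's body (76 mm by 85 mm) begins 54 mm behind the grasp point. The pads swing forward as they close: fully open they stand 13 mm farther back than shut.
Start: joints at [-1.419, 0.527, 1.433, -0, 1.181, -0.178], TCP at [0.203, -0.591, 0.231] pointing down, gripper open.
Joint ranges: [-3.08, 3.08], [-0.75, 2.2], [0.22, 2.44], [-1.43, 4.57], [0, 2.65], [-2.85, 2.85]. Speed limits (rad/s): [2.79, 2.79, 3.14, 3.14, 3.14, 3.14].

INTERFACE

Orientations are given as a unit quaternion [x, y, z, w].
In Python, from station import manip, vision gives the robot as it stands.
- The arm moves only by the tool drive_tool, never from a script. Its argument "deltas" is a list that holds one entry, the list of rows, each a list of 4 numbers: the shift along the tool's x, y, z in mm, then the turn about the tool's z in rad. A call has 1 to 5 rows; each row is the pose to reach, as a shift and turn from the pose commanded when the call began, along the tool's axes at that moment; what a row does not reach only later rows make up. A row lasts 1/12 s, in which the tool goes at most 41.7 mm and 7.16 degrees, less where a joint would pass 70% of its speed; a pose out of reach is approached as far as the arm can. A call with a gripper value outside its range is refused whole. "jaw" is the finger opening in mm, from 0 to 85.4, set as the call begins (left out, the last holds). The fingers move at their own pace and stop on an object; "force" is the grip in N (left out, the last holds). Time passes only in rows, so rows that repeat a pose let the fingers close. It gives the time, the measured TCP pose, the force, the opening and the grip force at its end, in the units of the state.
- manip.sense(): the state, without advancing time (a new reading comes with each control period).
- vision.snapshot(name): name is "scene" or "side" or "wrist"; returns the picture (480x640x3 uint8, red, green, blue); there is no depth.
- vision.camera_model(name): a dict with "camera_matrix" (3x3 intrinsics, pixels), "rvec" (rotation vector, rad) and "tvec" (3), from world to camera coordinates, as OpenCV has them. Camera axes: x right, y down, z forward; pixel columns grow to the right and rows downward; lengths in m; the calibration is good to about 2 mm. A picture is of the moment at which its call begins: read the wrist's pose just before it. camera_model takes no time and is no camera call; for the wrist camera it gives the pose at the moment of the call.
- manip.sign_off(): hands the job in; it is judged then, once.
The state is a dict: "t": time; "q": joint angles; "qd": joint speeds; "tau": joint torques, N m; "tcp_pos": TCP position; "tool_rot": TCP orientation; "force": force on the tool from outside, world axes, zero at the start; "ft_torque": the same for the moment, N m; "finger_gap": opening from 0.0 (shut) to 1.0 (fully open); "gripper_force": force on a finger pad.
Only numpy, scipy, OpenCV 4.12 (cv2) and the standard library are available. Lean on these libraries where they do the work, as an engineer would, in place of code of your own. Each camera call takes 0.05 s, during which the arm holds its last target. There are 200 camera calls.

TASK

The battery charger has no power: with the fingertips, press down the raised end of the wide master rocker on the power box until it has tipped right over, then do the same with the middle one of the three narrow rockers, and only then press the charger's round button all the way in and let it come back out. Do not tip the other rockers or press the oblong key, and leave the charger and everything else on the bench where they are, with nothing picked up.

Things in the scene. Friction and masses are not known exactly. Their poses are not given: they have to be found in the camera images.
- power_box: Bench power box, grey painted metal, screwed to the worktop: 120 mm (x) by 270 mm (y) by 60 mm high, origin under its centre, four black rockers in a row along its y in the top. In order from +y to -y: wide master, then three equal narrow ones a, b, c, centres 70, 57 and 57 mm apart, gaps of 23 mm.
- rocker_master (a joint): The wide master rocker, 60 mm wide, at the +y end of the row. Seesaw plate 60 mm long along power_box x, pivot axis along y, 4 mm over the box's top at x = 0, y = +85 mm. 0 = off: -x end raised (tilt 0.18 rad, edge 14 mm over the box's top); 0.36 = on, at the stop: -x end low (edge 4 mm over the top). Starts within 0.03 of 0. Friction holds it where left; 2 to 4 N on the raised end tips it.
- rocker_master_press (a point): Point on the upper face of the wide master rocker, 22 mm from the pivot towards its -x end, middle of its width: the place to press. It moves with the rocker, sinking from 13 mm to 5 mm over the box's top.
- rocker_a (a joint): The narrow rocker next to the master, 34 mm wide. Seesaw plate 60 mm long along power_box x, pivot axis along y, 4 mm over the box's top at x = 0, y = +15 mm. 0 = off: -x end raised (tilt 0.18 rad, edge 14 mm over the box's top); 0.36 = on, at the stop: -x end low (edge 4 mm over the top). Starts within 0.03 of 0. Friction holds it where left; 2 to 4 N on the raised end tips it.
- rocker_b (a joint): The middle one of the three narrow rockers, 34 mm wide. Seesaw plate 60 mm long along power_box x, pivot axis along y, 4 mm over the box's top at x = 0, y = -42 mm. 0 = off: -x end raised (tilt 0.18 rad, edge 14 mm over the box's top); 0.36 = on, at the stop: -x end low (edge 4 mm over the top). Starts within 0.03 of 0. Friction holds it where left; 2 to 4 N on the raised end tips it.
- rocker_b_press (a point): Point on the upper face of the middle narrow rocker, 22 mm from the pivot towards its -x end, middle of its width: the place to press. It moves with the rocker, sinking from 13 mm to 5 mm over the box's top.
- rocker_c (a joint): The narrow rocker at the -y end, 34 mm wide. Seesaw plate 60 mm long along power_box x, pivot axis along y, 4 mm over the box's top at x = 0, y = -99 mm. 0 = off: -x end raised (tilt 0.18 rad, edge 14 mm over the box's top); 0.36 = on, at the stop: -x end low (edge 4 mm over the top). Starts within 0.03 of 0. Friction holds it where left; 2 to 4 N on the raised end tips it.
- charger: Loose battery charger, black plastic, 0.6 to 0.95 kg: 150 (x) by 210 (y) mm, deck 58 mm high, origin under its centre. A battery pack (66 x 72 mm, top 112 mm over the worktop) sits in it at x = +35, y = +52 mm, an empty bay beside it. On the free -x part of the deck are two grey keys: round at +y, oblong at -y.
- start_button (a joint): The charger's round start button, 32 mm across, at charger x = -38, y = +50 mm, standing 12 mm over the deck. Value = travel downwards in m: 0 out, 0.006 fully in. Spring return: 1.2 N to start, 4.8 N fully in; still 6 mm proud when in.
- start_button_top (a point): Centre of the round start button's top face; moves with it.
- oblong_key (a joint): The charger's oblong key, 22 x 56 mm, long side along charger y, at charger x = -38, y = -45 mm. Same height, travel and spring as the round button. Not to be pressed.
- spare_pack: Loose battery pack 66 x 72 x 54 mm, on the worktop beyond the power box. Origin under its centre.
- screw_jar: Loose closed glass jar, 64 mm across, 85 mm high, on the robot's side of the charger. Origin under its centre.
- tape_measure: Loose tape measure 60 x 36 x 55 mm beyond the charger. Origin under its centre.
- screwdriver: Loose screwdriver, 180 mm long along its x, lying on the robot's side of the power box. Origin under its middle.
- spanner: Loose steel spanner, 200 mm long along its x, lying to the left, in front of the tool box. Origin under its middle.
- mallet: Loose mallet with orange rubber head, 300 mm long along its x, 60 mm thick, lying to the right. Origin under its handle's middle.

How it is judged:
By the outcome, as a careful person would: the job done as asked, in the order asked, and still so for the second after the job is handed in, with the robot touching nothing.
It also fails if it takes over 40 s, if anything falls off the work surface, if the arm or the gripper's body presses on something with over 40 N, if the wrist force passes 120 N, or if a joint passes its speed limit or range.

## Working session

There is one attempt and no reset: what is moved stays moved. The work goes in short steps, Python scripts to look and compute and a tool call to move; the robot and the scene stay as the last step left them, time stands still between calls to the robot, and variables do not carry over. Pictures are saved under pics/ and viewed, at most 10 in all, crops included, and the job is handed in when it is done.

Besides the shell and the picture viewer there is one more tool, called after "Call:" by a JSON object that holds its "api" and its "payload", one argument or row to a line. drive_tool: Moves the arm, as the interface text tells. Its arguments: {"type":"object","properties":{"deltas":{"type":"array"},"jaw":{"type":"number"},"force":{"type":"number"}},"required":["deltas"]}

```bash
mkdir -p pics; python3 - <<'E'
from station import manip, vision
import cv2
for n in ["scene","side"]:
    cv2.imwrite(f"pics/{n}0.png",vision.snapshot(n)[:,:,::-1])
    m=vision.camera_model(n);print(n,m)
s=manip.sense();print(s['t'],s['tcp_pos'],s['tool_rot'],s['force'])
E
```

```text
scene {'camera_matrix': array([[532.29989156,   0.        , 319.49744887],
       [  0.        , 532.29989156, 239.17059726],
       [  0.        ,   0.        ,   1.        ]]), 'rvec': array([ 2.30458272,  1.18749767, -0.37097627]), 'tvec': array([-0.30409066, -0.32546298,  1.58857565])}
side {'camera_matrix': array([[438.69319417,   0.        , 313.76643064],
       [  0.        , 438.69319417, 239.60424686],
       [  0.        ,   0.        ,   1.        ]]), 'rvec': array([ 0.76322597, -2.57356811,  1.08988948]), 'tvec': array([0.43842392, 0.2804268 , 1.0510939 ])}
0.1 [ 0.20291836 -0.59045831  0.23041939] [ 9.86352272e-01  1.64645687e-01  3.69137018e-06 -9.96862557e-04] [-0.680722   -0.07219183 -0.50678745]
```

View pics/scene0.png

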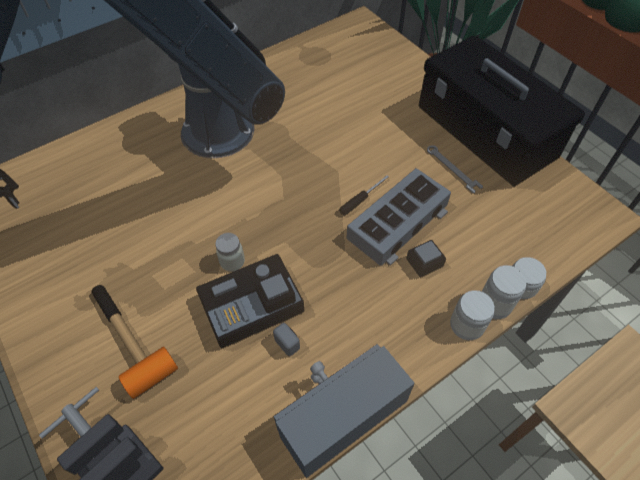

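View pics/side0.png

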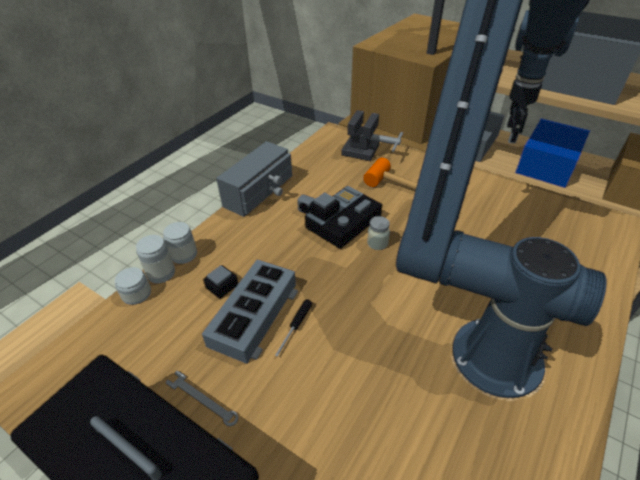

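The scene view shows the power box at about (400,217), with the master at (423,187) and the narrow rockers at (407,202), (393,215) and (373,231). The charger is at (250,298), with the round button at (263,270) and the oblong key at (224,286). Next I'll measure these.

```bash
cat > h.py <<'E'
import cv2, numpy as np
from station import manip, vision
def ray(m,uv):
    R=cv2.Rodrigues(m['rvec'])[0]; p=cv2.undistortPoints(np.float64([[uv]]),m['camera_matrix'],None)[0,0]
    d=R.T@np.r_[p,1]; return -R.T@m['tvec'],d/np.linalg.norm(d)
def plane(m,uv,z):
    c,d=ray(m,uv); return c+d*(z-c[2])/d[2]
def proj(m,P): return cv2.projectPoints(np.float64(P).reshape(-1,1,3),m['rvec'],m['tvec'],m['camera_matrix'],None)[0][:,0]
def blobs(im,lo,hi,roi,amin,amax):
    x0,y0,x1,y1=roi; g=cv2.inRange(im[y0:y1,x0:x1],np.array(lo),np.array(hi))
    n,_,st,ce=cv2.connectedComponentsWithStats(g,connectivity=4)
    return [(ce[i]+[x0,y0],st[i]) for i in range(1,n) if amin<st[i][4]<amax]
E
python3 - <<'E'
from h import *
for n,roi in [("scene",(340,165,460,270)),("side",(200,250,305,365))]:
    im=cv2.imread(f"pics/{n}0.png"); m=vision.camera_model(n)
    for ce,st in blobs(im,(0,0,0),(48,48,48),roi,60,700): print(n,ce.round(1),st[2:],plane(m,ce,.065).round(4))
a=cv2.imread("pics/scene0.png"); b=cv2.imread("pics/side0.png")
f=lambda i,x,y,w,h:cv2.resize(i[y:y+h,x:x+w],(400,300),interpolation=cv2.INTER_CUBIC)
cv2.imwrite("pics/crop.png",np.vstack([np.hstack([f(a,340,165,120,90),f(b,200,258,120,90)]),np.hstack([f(a,190,245,120,90),f(b,290,175,120,90)])]))
E
```

```text
side [270. 273.] [ 24  15 214] [0.5836 0.1226 0.065 ]
side [221.9 285.5] [ 34  25 419] [0.6629 0.225  0.065 ]
side [259.7 288. ] [ 26  15 234] [0.5743 0.1783 0.065 ]
side [248.4 304.1] [ 27  17 261] [0.5652 0.2347 0.065 ]
side [298.7 316.9] [ 14  28 178] [0.4367 0.1986 0.065 ]
side [233.5 325.5] [ 34  26 517] [0.5541 0.304  0.065 ]
```

View pics/crop.png

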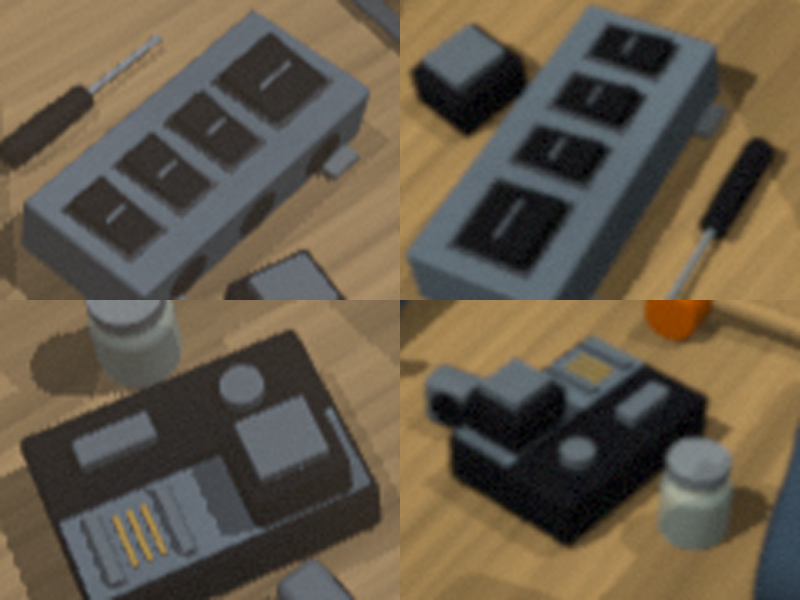

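The crop shows the four rockers clearly in both views. The side centroids are 70, 56 and 56 mm apart, matching the sizes given. The round button is at crop (242,387), which is scene (262.6,271), and also at side crop (577,452). I'll cross-check with the scene camera and triangulate.

```bash
python3 - <<'E'
from h import *
im=cv2.imread("pics/scene0.png"); b=cv2.imread("pics/side0.png"); m=vision.camera_model("scene"); ms=vision.camera_model("side")
for t in (58,66,74):
    for ce,st in blobs(im,(0,0,0),(t,t,t),(345,168,452,255),60,700): print(t,ce.round(1),st[2:],plane(m,ce,.065).round(4))
# white marks
for n,i,mm,roi in (("scene",im,m,(345,170,445,250)),("side",b,ms,(210,262,290,345))):
    x0,y0,x1,y1=roi
    th=cv2.morphologyEx(cv2.cvtColor(i,6),cv2.MORPH_TOPHAT,np.ones((7,7)))
    for ce,st in blobs(cv2.merge([th]*3),(22,)*3,(255,)*3,roi,3,60): print(n,"mark",ce.round(1),st[4],plane(mm,ce,.069).round(4))
def tri(u,v):
    c1,d1=ray(m,u); c2,d2=ray(ms,v)
    s=np.linalg.lstsq(np.c_[d1,-d2],c2-c1,rcond=None)[0]; p,q=c1+d1*s[0],c2+d2*s[1]; return ((p+q)/2).round(4),np.linalg.norm(p-q).round(4)
for n,i,mm,roi in (("scene",im,m,(205,258,280,300)),("side",b,ms,(325,185,385,225))):
    for ce,st in blobs(i,(80,70,60),(255,)*3,roi,30,600): print(n,"grey",ce.round(1),st,plane(mm,ce,.07).round(4))
print(tri((262.6,271),(290+577-400)if 0 else (290+177*.3,175+149*.3)))
print(i[220,342],im[271,262],im[278,262])
E
```

```text
58 [420.9 188.5] [ 32  26 420] [0.557  0.2991 0.065 ]
58 [355.2 201.5] [ 22  22 155] [0.4918 0.1355 0.065 ]
58 [403.3 203.4] [ 26  21 258] [0.5677 0.2307 0.065 ]
58 [388.6 216.3] [ 27  21 266] [0.5773 0.1747 0.065 ]
58 [373.4 229.6] [ 28  22 280] [0.5869 0.1187 0.065 ]
66 [420.8 188.6] [ 34  27 468] [0.5571 0.2987 0.065 ]
66 [354.8 201.6] [ 23  24 219] [0.4916 0.1344 0.065 ]
66 [403.3 203.8] [ 27  22 298] [0.5686 0.2301 0.065 ]
66 [436.  210.8] [12 15 71] [0.6333 0.282  0.065 ]
66 [388.5 216.4] [ 28  23 310] [0.5775 0.1742 0.065 ]
66 [373.3 229.8] [ 28  24 318] [0.5874 0.1181 0.065 ]
66 [416.9 228.2] [12 14 72] [0.6457 0.2078 0.065 ]
66 [361.5 243.5] [ 35  27 301] [0.6022 0.07   0.065 ]
66 [396.3 246.9] [12 14 76] [0.6585 0.1315 0.065 ]
74 [420.9 188.8] [ 34  28 498] [0.5576 0.2986 0.065 ]
74 [354.9 201.5] [ 23  24 229] [0.4914 0.135  0.065 ]
74 [403.4 203.7] [ 29  24 326] [0.5686 0.2302 0.065 ]
74 [388.7 216.5] [ 28  24 329] [0.5779 0.1744 0.065 ]
74 [373.4 229.9] [ 30  25 344] [0.5876 0.1182 0.065 ]
scene mark [421.7 187.4] 22 [0.5576 0.3007 0.069 ]
scene mark [367.8 190.4] 5 [0.48
[... 1320 characters left out ...]
  13  12 123] [ 0.5284 -0.1652  0.07  ]
scene grey [212.4 276.4] [  0  15  21  10 103] [ 0.4768 -0.2674  0.07  ]
scene grey [271.5 285.8] [ 56  16  19  25 318] [ 0.5767 -0.1699  0.07  ]
scene grey [223.7 286.2] [  7  21  25  16 202] [ 0.5143 -0.2591  0.07  ]
scene grey [243.7 297.8] [31 37 14  5 39] [ 0.5663 -0.2371  0.07  ]
side grey [341.1 194.2] [  0   0  38  22 510] [ 0.5951 -0.2651  0.07  ]
side grey [361.9 205. ] [30 15 15 11 83] [ 0.5125 -0.2531  0.07  ]
side grey [342.7 219.7] [13 31 10  8 58] [ 0.5273 -0.1614  0.07  ]
side grey [377.5 220.5] [ 45  31  15   9 117] [ 0.4377 -0.2139  0.07  ]
(array([ 0.5289, -0.1653,  0.0662]), np.float64(0.0017))
[117 111 101] [114 109 104] [50 52 56]
```

Both cameras agree to within about 3 mm:

| Target | World position (m) |
|---|---|
| Master pivot | (0.557, 0.302) |
| Rocker b pivot | (0.578, 0.176) |
| Button | (0.528, -0.163) |

The box yaw is about 0.165, so the press points are master (0.535, 0.298) and b (0.557, 0.173). I'll close the jaw and square the tool to the world.

Call:
{"api": "drive_tool", "payload": {
  "deltas": [
    [[28,-22,0,0.11],[56,-44,0,0.22],[86,-66,0,0.331],[114,-88,0,0.331],[143,-109,0,0.331]]
  ],
  "jaw": 0,
  "force": 40
}}

```text
t: 0.52
tcp_pos: [0.3031, -0.4396, 0.2308]
tool_rot: [1.0, -0.001, -0.0, -0.001]
force: [0.9, 0.3, -0.5]
finger_gap: 0.297
gripper_force: 0.0
```

Call:
{"api": "drive_tool", "payload": {
  "deltas": [
    [[16,-36,0,0],[32,-72,0,0],[48,-108,0,0],[64,-144,0,0],[80,-180,0,0]]
  ]
}}

```text
t: 0.93
tcp_pos: [0.3831, -0.2596, 0.2311]
tool_rot: [1.0, -0.0, -0.0, -0.0]
force: [0.3, 0.6, 0.1]
finger_gap: 0.002
gripper_force: 0.0
```

Call:
{"api": "drive_tool", "payload": {
  "deltas": [
    [[14,-38,0,0],[28,-76,0,0],[42,-114,0,0],[56,-152,0,0],[70,-190,0,0]]
  ]
}}

```text
t: 1.35
tcp_pos: [0.453, -0.0695, 0.2312]
tool_rot: [1.0, -0.0, -0.0, -0.0]
force: [1.2, -0.3, -0.5]
finger_gap: 0.0
gripper_force: 0.0
```

Call:
{"api": "drive_tool", "payload": {
  "deltas": [
    [[14,-38,0,0],[28,-76,0,0],[42,-114,0,0],[56,-152,0,0],[70,-190,0,0]]
  ]
}}

```text
t: 1.77
tcp_pos: [0.523, 0.1205, 0.2311]
tool_rot: [1.0, 0.0, -0.0, 0.0]
force: [0.5, -1.3, -0.1]
finger_gap: 0.001
gripper_force: 0.0
```

Call:
{"api": "drive_tool", "payload": {
  "deltas": [
    [[3,-39,0,0],[6,-78,10,0],[8,-117,20,0],[10,-150,40,0],[11,-177,70,0]]
  ]
}}

```text
t: 2.18
tcp_pos: [0.5357, 0.299, 0.1627]
tool_rot: [1.0, 0.001, 0.003, -0.001]
force: [0.6, -1.2, -0.4]
finger_gap: -0.0
gripper_force: 0.0
```

Call:
{"api": "drive_tool", "payload": {
  "deltas": [
    [[0,0,25,0],[0,0,50,0],[0,0,70,0],[0,0,70,0]]
  ]
}}

```text
t: 2.52
tcp_pos: [0.5304, 0.2945, 0.0866]
tool_rot: [1.0, 0.0, -0.005, 0.002]
force: [-0.4, -0.2, -0.8]
finger_gap: 0.004
gripper_force: 0.0
```

```bash
python3 - <<'E'
from h import *
a=vision.snapshot("scene")[:,:,::-1]; b=vision.snapshot("side")[:,:,::-1]; s=manip.sense()
print(s['tcp_pos'],s['force'],proj(vision.camera_model("scene"),[s['tcp_pos']]),proj(vision.camera_model("side"),[s['tcp_pos']]))
f=lambda i,x,y,w,h:cv2.resize(i[y:y+h,x:x+w],(400,300),interpolation=cv2.INTER_CUBIC)
cv2.imwrite("pics/c2.png",np.hstack([f(a,360,145,120,90),f(b,190,258,120,90)]))
E
```

```text
[0.53347398 0.29523095 0.0905999 ] [-0.29798314 -0.69247388 -0.35905775] [[415.13086322 177.04248062]] [[241.04315548 320.45095824]]
```

View pics/c2.png

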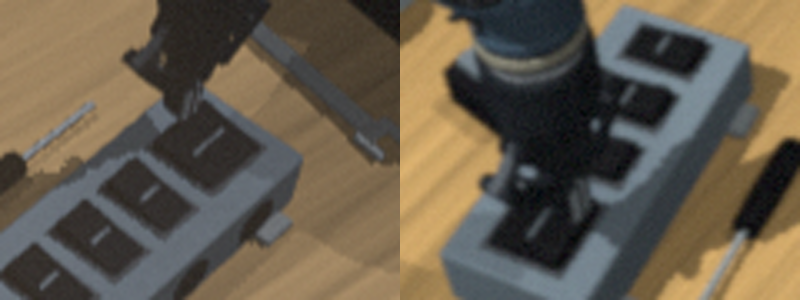

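The fingers are over the middle of the master's raised -x end. I'll press slowly.

Call:
{"api": "drive_tool", "payload": {
  "deltas": [
    [[0,0,5,0],[0,0,10,0],[0,0,14,0],[0,0,18,0],[0,0,20,0]]
  ]
}}

```text
t: 3.03
tcp_pos: [0.5339, 0.2953, 0.0714]
tool_rot: [1.0, -0.0, -0.0, -0.0]
force: [-1.8, 0.1, 3.0]
finger_gap: 0.001
gripper_force: 1.0
```

Call:
{"api": "drive_tool", "payload": {
  "deltas": [
    [[0,0,2,0],[0,0,4,0],[0,0,4,0]]
  ]
}}

```text
t: 3.28
tcp_pos: [0.5333, 0.2952, 0.0671]
tool_rot: [1.0, -0.0, -0.001, 0.0]
force: [-1.0, -0.7, 1.3]
finger_gap: -0.003
gripper_force: 0.8
```

Still moving freely. I'll go on until it hits the stop.

Call:
{"api": "drive_tool", "payload": {
  "deltas": [
    [[0,0,1,0],[0,0,2,0],[0,0,2,0]]
  ]
}}

```text
t: 3.53
tcp_pos: [0.5334, 0.2953, 0.0658]
tool_rot: [1.0, -0.0, -0.001, 0.0]
force: [-3.5, -0.8, 5.9]
finger_gap: 0.003
gripper_force: 3.2
```

Call:
{"api": "drive_tool", "payload": {
  "deltas": [
    [[0,0,1,0],[0,0,2,0],[0,0,2,0]]
  ]
}}

```text
t: 3.78
tcp_pos: [0.5335, 0.2953, 0.0655]
tool_rot: [1.0, 0.0, -0.0, 0.0]
force: [-5.3, -1.9, 15.2]
finger_gap: -0.001
gripper_force: 8.0
```

It's at the stop: force rose to 15 N with no more travel. I'll lift and go to rocker b.

Call:
{"api": "drive_tool", "payload": {
  "deltas": [
    [[0,0,-20,0],[0,0,-40,0],[6,35,-45,0],[14,70,-45,0],[20,105,-45,0]]
  ]
}}

```text
t: 4.2
tcp_pos: [0.5559, 0.1901, 0.1093]
tool_rot: [1.0, 0.001, 0.003, -0.0]
force: [1.4, -0.4, -0.3]
finger_gap: -0.001
gripper_force: 0.0
```

Call:
{"api": "drive_tool", "payload": {
  "deltas": [
    [[1,10,0,0],[2,17,4,0],[2,17,10,0],[2,17,15,0],[2,17,15,0]]
  ]
}}

```text
t: 4.62
tcp_pos: [0.5548, 0.1745, 0.0917]
tool_rot: [1.0, 0.0, -0.001, -0.0]
force: [0.5, 0.1, -0.4]
finger_gap: 0.001
gripper_force: 0.0
```

```bash
python3 - <<'E'
from h import *
a=vision.snapshot("scene")[:,:,::-1]; b=vision.snapshot("side")[:,:,::-1]; s=manip.sense()
print(s['tcp_pos'],s['force'])
f=lambda i,x,y,w,h:cv2.resize(i[y:y+h,x:x+w],(400,300),interpolation=cv2.INTER_CUBIC)
cv2.imwrite("pics/c3.png",np.hstack([f(a,345,155,120,90),f(b,190,258,120,90)]))
E
```

```text
[0.55529021 0.17468525 0.09253267] [-0.16530784  0.33520637 -0.24364004]
```

View pics/c3.png

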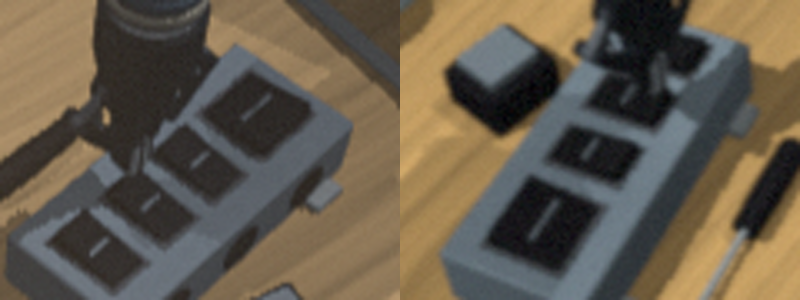

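The master has visibly tipped, and the fingers are over b's raised end with a and c untouched. Pressing b.

Call:
{"api": "drive_tool", "payload": {
  "deltas": [
    [[0,2,5,0],[0,2,10,0],[0,2,15,0],[0,2,19,0],[0,2,22,0]]
  ]
}}

```text
t: 5.13
tcp_pos: [0.555, 0.1715, 0.0706]
tool_rot: [1.0, -0.0, -0.001, 0.0]
force: [-1.9, 0.0, 1.9]
finger_gap: 0.004
gripper_force: 1.1
```

Call:
{"api": "drive_tool", "payload": {
  "deltas": [
    [[0,0,2,0],[0,0,4,0],[0,0,6,0],[0,0,6,0]]
  ]
}}

```text
t: 5.47
tcp_pos: [0.5547, 0.1713, 0.0659]
tool_rot: [1.0, -0.0, -0.001, 0.0]
force: [-4.2, 0.8, 7.6]
finger_gap: 0.001
gripper_force: 3.8
```

Call:
{"api": "drive_tool", "payload": {
  "deltas": [
    [[0,0,1,0],[0,0,2,0],[0,0,2,0]]
  ]
}}

```text
t: 5.72
tcp_pos: [0.5548, 0.1713, 0.0655]
tool_rot: [1.0, 0.0, -0.001, 0.0]
force: [-7.8, -1.0, 17.3]
finger_gap: -0.006
gripper_force: 9.2
```

b is at the stop, so I'll lift and move to the button.

Call:
{"api": "drive_tool", "payload": {
  "deltas": [
    [[0,0,-25,0],[0,0,-60,0],[-2,20,-90,0],[-5,58,-100,0],[-8,97,-100,0]]
  ]
}}

```text
t: 6.13
tcp_pos: [0.5514, 0.0743, 0.1671]
tool_rot: [1.0, 0.002, 0.005, 0.0]
force: [0.2, 0.4, -1.0]
finger_gap: -0.001
gripper_force: 0.0
```

Call:
{"api": "drive_tool", "payload": {
  "deltas": [
    [[-4,40,0,0],[-8,80,0,0],[-11,120,0,0],[-14,160,0,0],[-17,195,0,0]]
  ]
}}

```text
t: 6.55
tcp_pos: [0.5315, -0.1237, 0.1636]
tool_rot: [1.0, -0.001, 0.001, 0.001]
force: [0.0, 1.7, 0.4]
finger_gap: 0.001
gripper_force: 0.0
```

Call:
{"api": "drive_tool", "payload": {
  "deltas": [
    [[-1,25,10,0],[-2,42,30,0],[-2,42,50,0],[-2,42,60,0],[-2,42,60,0]]
  ]
}}

```text
t: 6.97
tcp_pos: [0.5276, -0.1622, 0.1011]
tool_rot: [1.0, -0.001, -0.002, -0.001]
force: [-0.5, 0.6, 1.1]
finger_gap: -0.003
gripper_force: 0.0
```

```bash
python3 - <<'E'
from h import *
a=vision.snapshot("scene")[:,:,::-1]; b=vision.snapshot("side")[:,:,::-1]; s=manip.sense()
print(s['tcp_pos'],s['force'])
f=lambda i,x,y,w,h:cv2.resize(i[y:y+h,x:x+w],(400,300),interpolation=cv2.INTER_CUBIC)
cv2.imwrite("pics/c4.png",np.vstack([np.hstack([f(a,345,165,120,90),f(b,200,258,120,90)]),np.hstack([f(a,200,235,120,90),f(b,290,160,120,90)])]))
for n,i,roi in (("scene",a,(205,258,280,300)),("side",b,(325,185,385,225))):
    for ce,st in blobs(i,(80,70,60),(255,)*3,roi,30,600): print(n,ce.round(1),st[4],plane(vision.camera_model(n),ce,.07).round(4))
E
```

```text
[ 0.52912883 -0.16214202  0.10325716] [-0.23565191 -0.33134586 -0.46107597]
scene [233.3 262.8] 190 [ 0.4729 -0.2098  0.07  ]
scene [262.2 269.4] 126 [ 0.5275 -0.1641  0.07  ]
scene [213.  275.7] 114 [ 0.4759 -0.2655  0.07  ]
scene [271.4 285.8] 323 [ 0.5766 -0.1701  0.07  ]
scene [224.9 287.7] 112 [ 0.5193 -0.2588  0.07  ]
scene [249.1 296.9] 86 [ 0.5714 -0.2261  0.07  ]
side [329.2 193.2] 161 [ 0.63   -0.2493  0.07  ]
side [356.3 194.1] 129 [ 0.5539 -0.2914  0.07  ]
side [370.  193.1] 38 [ 0.5197 -0.3196  0.07  ]
side [342.6 219.8] 61 [ 0.5275 -0.1612  0.07  ]
side [376.3 220.6] 99 [ 0.4405 -0.2116  0.07  ]
```

View pics/c4.png

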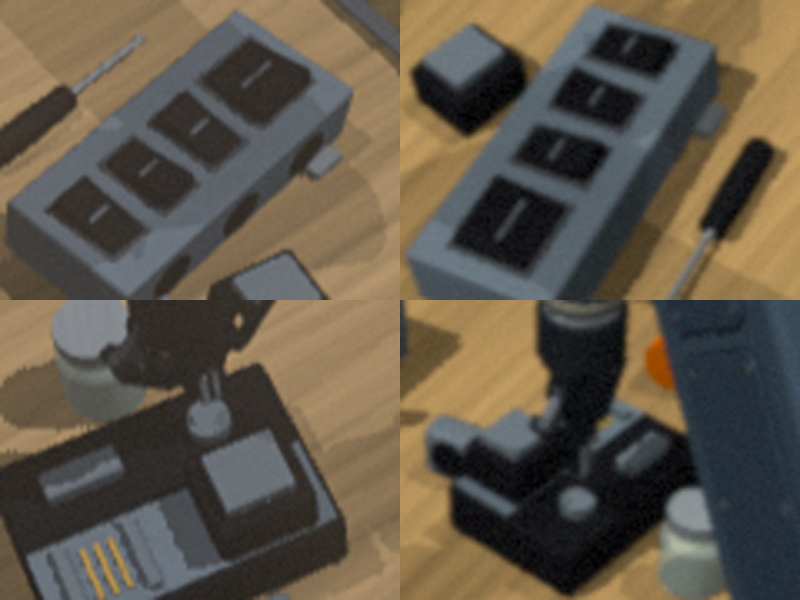

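The master and b are tipped, a and c unchanged. The fingers are above the round button and the charger has not moved. Pressing.

Call:
{"api": "drive_tool", "payload": {
  "deltas": [
    [[0,0,10,0],[0,0,20,0],[0,0,26,0],[0,0,31,0],[0,0,34,0]]
  ]
}}

```text
t: 7.48
tcp_pos: [0.5286, -0.1621, 0.0685]
tool_rot: [1.0, 0.0, -0.0, -0.0]
force: [-0.6, 1.1, 2.2]
finger_gap: -0.003
gripper_force: 1.0
```

Call:
{"api": "drive_tool", "payload": {
  "deltas": [
    [[0,0,2,0],[0,0,4,0],[0,0,6,0],[0,0,6,0]]
  ]
}}

```text
t: 7.82
tcp_pos: [0.5286, -0.1621, 0.0641]
tool_rot: [1.0, -0.0, -0.0, -0.0]
force: [-1.6, 2.3, 5.1]
finger_gap: 0.001
gripper_force: 2.9
```

Call:
{"api": "drive_tool", "payload": {
  "deltas": [
    [[0,0,1,0],[0,0,2,0],[0,0,2,0],[0,0,2,0]]
  ]
}}

```text
t: 8.15
tcp_pos: [0.5287, -0.1621, 0.0638]
tool_rot: [1.0, -0.0, 0.0, -0.0]
force: [-3.7, 4.2, 19.4]
finger_gap: 0.002
gripper_force: 9.3
```

The button is fully in, at 19 N on its stop. Releasing straight up.

Call:
{"api": "drive_tool", "payload": {
  "deltas": [
    [[0,0,-10,0],[0,0,-30,0],[0,0,-60,0],[0,0,-95,0],[0,0,-130,0]]
  ]
}}

```text
t: 8.57
tcp_pos: [0.5286, -0.1628, 0.1923]
tool_rot: [1.0, -0.0, -0.0, 0.0]
force: [1.2, -0.0, -0.6]
finger_gap: -0.0
gripper_force: 0.0
```

Call:
{"api": "drive_tool", "payload": {
  "deltas": [
    [[-10,0,-20,0],[-20,0,-40,0],[-20,0,-40,0],[-20,0,-40,0]]
  ]
}}

```text
t: 8.9
tcp_pos: [0.5094, -0.1632, 0.2325]
tool_rot: [1.0, -0.0, 0.002, 0.001]
force: [0.6, -0.6, 0.1]
finger_gap: -0.003
gripper_force: 0.0
```

```bash
python3 - <<'E'
from h import *
a=vision.snapshot("scene")[:,:,::-1]; b=vision.snapshot("side")[:,:,::-1]; s=manip.sense()
print(s['t'],s['tcp_pos'],s['force'])
f=lambda i,x,y,w,h:cv2.resize(i[y:y+h,x:x+w],(400,300),interpolation=cv2.INTER_CUBIC)
cv2.imwrite("pics/c5.png",np.vstack([np.hstack([f(a,345,165,120,90),f(b,200,258,120,90)]),np.hstack([f(a,190,245,120,90),f(b,290,175,120,90)])]))
E
```

```text
9.0 [ 0.50877514 -0.16258319  0.23053548] [ 0.11911717 -0.21303304  0.36102623]
```

View pics/c5.png

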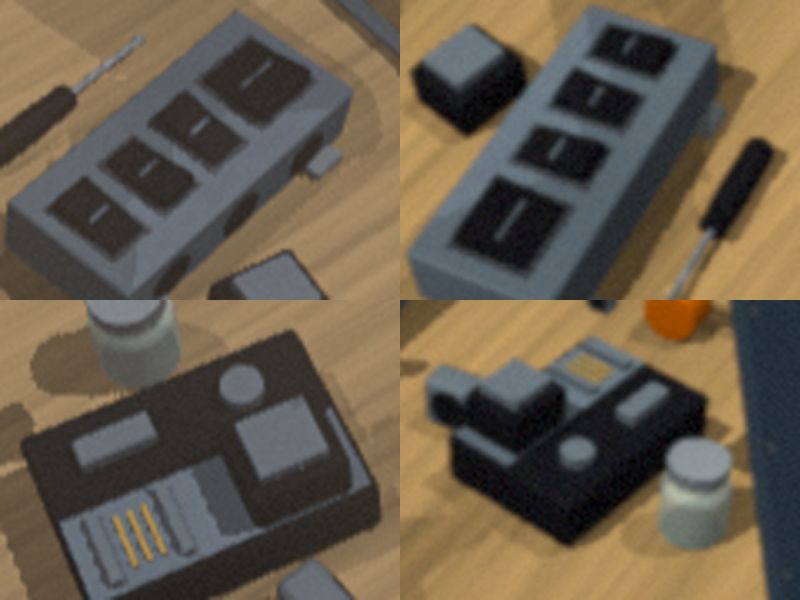

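The master and b are tipped, a and c are as they were, the button is back out and everything is in place.

```bash
python3 -c "
from station import manip
print(manip.sign_off())"
```

```text
the job is handed in; nothing more can be done
None
```

The job is handed in at about 9 s on the robot's clock: I tipped the master and then middle rocker b fully over, then pressed the charger's round button all the way in and let it come back out, and the last pictures show nothing else moved.

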